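# Set the rock cores in their soaking bowls by size

## Robot

A 6-joint arm with a two-finger parallel gripper is mounted at the origin on the work surface. World frame = base frame: x ahead of the robot, y to its left, z up, the work surface at z = 0. Lengths are in mm, angles in degrees, forces in N, time in s.
With the tool pointing down it reaches from about 300 to 850 mm from the base axis. Payload 4.2 kg.
Tool frame: the origin (TCP) lies between the finger pads; the fingertips stand 14 mm ahead of it and the grasp point (between the pads) lies 5 mm behind it; z points along the fingers, y is the line along which they close (so a half turn about z gives the same grasp; the last joint's range is limited). The gripper opens to 91 mm and grips with 3 to 60 N. Pads are 32 mm wide; open, the fingers measure 118 mm over their backs; the gripper's body (76 mm by 178 mm) begins 60 mm behind the grasp point.
Start: joints at [74.656, 18.312, 89.639, -0, 72.044, -1.146], TCP at [141.033, 557.453, 206.576] pointing down, gripper open.
Joint ranges: [-177.97, 177.97], [-48.28, 115.42], [12.27, 149.76], [-77.06, 257.06], [2.81, 150.46], [-146.56, 146.56]. Speed limits (degrees/s): [147.25, 147.25, 180, 180, 180, 180].

## Interface

Orientations are given as [roll, pitch, yaw] about the fixed x, y, z axes, in that order (R = Rz(yaw) Ry(pitch) Rx(roll)).
In Python, from workcell import * gives the robot as it stands. The module is installed in compiled form; this text tells all that it offers.
- The arm moves only by the tool send_rows, never from a script. Its argument "deltas" is a list of rows, each a list of 2 entries, a list of its own where there are three numbers: the shift along the tool's x, y, z normalised to -1 to 1, where 1 is 0.5 m, then the turn, a rotation vector about the tool's x, y, z normalised to -1 to 1, where 1 is 0.5 rad. A call has 1 to 10 rows; each row shifts and turns the commanded pose from where the row before left it, along the tool's axes as they then stand; what a row does not reach is not made up. A row lasts 1/10 s, in which the tool goes at most 50 mm and 8.59 degrees, less where a joint would pass 70% of its speed; a pose out of reach is approached as far as the arm can. A call with a number of a shift or a turn outside -1 to 1 is refused whole. A call with a gripper value outside its range is refused whole. "grip" is the closure, from 0 (fully open) to 1 (shut), set as the call begins (left out, the last holds). The fingers move at their own pace and stop on an object; "grip_force" is the grip in N (left out, the last holds). Time passes only in rows, so rows that do not move let the fingers close. It gives the time, the measured TCP pose, the force, the opening and the grip force at its end, in the units of the state.
- state(): the state, without advancing time (a new reading comes with each control period).
- grab_frame(name): name is "scene" or "top" or "wrist"; returns the picture (480x640x3 uint8, red, green, blue); there is no depth.
- calibration(name): a dict with "mtx" (3x3 intrinsics, pixels), "R" (3x3) and "t" (3): a world point X has camera coordinates R X + t. Camera axes: x right, y down, z forward; pixel columns grow to the right and rows downward; lengths in mm; the calibration is good to about 2 mm. A picture is of the moment at which its call begins: read the wrist's pose just before it. calibration takes no time and is no camera call; for the wrist camera it gives the pose at the moment of the call.
- job_done(): hands the job in; it is judged then, once.
Trained networks look in the newest picture that a camera, given by its name, has taken for a name from the list of things; names that differ only in an ending like _2 or _b are one class to them, and where a whole thing is asked for, a point or a joint stands for the part that bears it (a point fixed in the world has none). Each returns a list of dicts, best first, with "p" (0 to 1); they miss things now and then, are a little off and sometimes report something else, mostly with a low value. They report only what shows in the picture. A call takes as long as a camera call. They do not tell look-alikes from the thing itself.
- trace(camera, label): "pixels" (480x640 bool, what is visible of it) and "bbox" ([left, top, width, height] in pixels, round what is visible of it).
The state is a dict: "time_s": time; "qpos": joint angles; "qvel": joint speeds; "effort": joint torques, N m; "ee_pos": TCP position; "ee_rot": TCP orientation; "force": force on the tool from outside, world axes, zero at the start; "torque": the same for the moment, N m; "gripper_width": finger opening in mm; "gripper_force": force on a finger pad.
Only numpy, scipy, OpenCV 4.12 (cv2) and the standard library are available. Lean on these libraries where they do the work, as an engineer would, in place of code of your own. Each camera call takes 0.05 s, during which the arm holds its last target. There are 200 camera calls.

## Task

Get the four sawn rock cores ready for the soaking test: stand each one upright, flat on the bottom of its own white bowl, matched by size - the thinnest core in the smallest bowl, the next thicker in the next larger, and so on up to the thickest core in the largest bowl. Set them down gently without tipping them over or dropping them, and leave the bowls, the metal tin and the broken stone where they are.

Things in the scene. Friction and masses are not known exactly. Their poses are not given: they have to be found in the camera images.
- core_1: The thinnest rock core: a solid sawn cylinder of plain grey stone, 27 mm in diameter and 55 mm tall, about 80 g, standing upright and loose on the bench. Origin: centre of its underside; z is its axis, up.
- core_2: The second thinnest rock core: a solid sawn cylinder of plain grey stone, 36.5 mm in diameter and 55 mm tall, about 150 g, standing upright and loose on the bench. Origin: centre of its underside; z is its axis, up.
- core_3: The second thickest rock core: a solid sawn cylinder of plain grey stone, 47.6 mm in diameter and 55 mm tall, about 260 g, standing upright and loose on the bench. Origin: centre of its underside; z is its axis, up.
- core_4: The thickest rock core: a solid sawn cylinder of plain grey stone, 63.5 mm in diameter and 55 mm tall, about 460 g, standing upright and loose on the bench. Origin: centre of its underside; z is its axis, up.
- bowl_1: The smallest white ceramic bowl: round, 92 mm across the rim, 38 mm tall, flared, wall 4 mm; its flat inner floor is 56 mm across and lies 5 mm above its underside. Loose on the bench, open side up. Origin: centre of its underside; z up.
- bowl_2: The second smallest white ceramic bowl: round, 108 mm across the rim, 38 mm tall, flared, wall 4 mm; its flat inner floor is 66 mm across and lies 5 mm above its underside. Loose on the bench, open side up. Origin: centre of its underside; z up.
- bowl_3: The second largest white ceramic bowl: round, 124 mm across the rim, 38 mm tall, flared, wall 4 mm; its flat inner floor is 77 mm across and lies 5 mm above its underside. Loose on the bench, open side up. Origin: centre of its underside; z up.
- bowl_4: The largest white ceramic bowl: round, 142 mm across the rim, 38 mm tall, flared, wall 4 mm; its flat inner floor is 92 mm across and lies 5 mm above its underside. Loose on the bench, open side up. Origin: centre of its underside; z up.
- tin: A lidded metal sample tin, not a rock core: shiny and round, 50 mm in diameter, its overhanging lid 56 mm in diameter, with a small black knob on the lid, 46 mm tall in all, standing among the cores. To be left alone. Origin: centre of its underside.
- stone: A broken piece of grey rock, not a core: rough tapering lump, about 60 mm across and 37 mm tall, lying among the cores. To be left alone. Origin: centre of its underside.
Not all that is in view belongs to the job. What is shaped like the bowl_2 but green or red is not meant.

How it is judged:
By the outcome, as a careful person would: the job done as asked, in the order asked, and still so for the second after the job is handed in, with the robot touching nothing.
It also fails if it takes over 112 s, if anything falls off the work surface, if the arm or the gripper's body presses on something with over 40 N, if the wrist force passes 120 N, or if a joint passes its speed limit or range.

## Working session

There is one attempt and no reset: what is moved stays moved. The work goes in short steps, Python scripts to look and compute and a tool call to move; the robot and the scene stay as the last step left them, time stands still between calls to the robot, and variables do not carry over. Pictures are saved under pics/ and viewed, at most 14 in all, crops included, and the job is handed in when it is done.

Besides the shell and the picture viewer there is one more tool, called after "Emit:" as name([rows], argument=value, ...), one row to a line, values as JSON. send_rows: Moves the arm, as the interface text tells. Scaled input: -1 to 1 covers 0.5 m each way for a shift and 0.5 rad each way for a turn. Its arguments: {"type":"object","properties":{"deltas":{"type":"array","items":{"type":"array"}},"grip":{"type":"number"},"grip_force":{"type":"number"}},"required":["deltas"]}

```bash
mkdir -p pics; python3 - <<'E'
from workcell import *
import cv2,numpy as np
for n in ("scene","top"):
    f=grab_frame(n); cv2.imwrite(f"pics/{n}0.png",f[:,:,::-1])
    c=calibration(n); print(n,np.round(c["mtx"],1).tolist(),np.round(c["R"],3).tolist(),np.round(c["t"],1).tolist())
s=state(); print(s)
for l in ("core_1","bowl_1","tin","stone"):
    for d in trace("top",l): print(l,round(d["p"],2),d["bbox"],d["pixels"].sum())
E
```

```text
scene [[553.3, 0.0, 332.0], [0.0, 553.3, 242.9], [0.0, 0.0, 1.0]] [[0.032, 0.999, -0.003], [0.603, -0.022, -0.797], [-0.797, 0.024, -0.604]] [115.7, -232.6, 1778.8]
top [[441.7, 0.0, 321.7], [0.0, 441.7, 239.7], [0.0, 0.0, 1.0]] [[0.117, -0.993, 0.004], [-0.969, -0.115, -0.217], [0.216, 0.021, -0.976]] [-171.1, 445.4, 1190.9]
{'time_s': 0.1, 'qpos': array([ 7.46574079e+01,  1.83459838e+01,  8.96979656e+01, -8.38617090e-04,
        7.20433257e+01, -1.14546028e+00]), 'qvel': array([-0.00191937, -0.01569218, -0.14956202, -0.02695264,  0.05032031,
       -0.12162698]), 'effort': array([-5.57811945e-04, -4.13328552e+01, -2.32509470e+01,  7.28065870e-02,
        4.21718939e-02, -3.99474698e-05]), 'ee_pos': array([140.90422539, 557.00427566, 205.83417881]), 'ee_rot': array([-1.79912726e+02, -9.47477872e-04,  1.65803127e+02]), 'force': array([ 0.99842924, -0.31222752, -0.19524692]), 'torque': array([ 0.00962327,  0.01228697, -0.00025031]), 'gripper_force': 0.0, 'gripper_width': 91.38253954211075}
core_1 0.76 [360.1, 199.1, 21.2, 26.0] 484
core_1 0.67 [254.2, 236.2, 17.7, 14.3] 177
core_1 0.52 [196.9, 180.3, 23.5, 18.6] 282
core_1 0.42 [300.7, 234.3, 8.6, 13.6] 81
bowl_1 0.92 [241.8, 165.5, 40.9, 43.1] 1336
bowl_1 0.89 [499.2, 277.1, 37.0, 39.3] 1222
bowl_1 0.86 [109.9, 183.2, 49.6, 49.8] 1863
bowl_1 0.85 [409.6, 225.0, 38.3, 35.3] 1124
bowl_1 0.77 [358.0, 312.3, 42.4, 35.5] 1214
bowl_1 0.59 [302.4, 173.4, 32.5, 30.0] 749
bowl_1 0.57 [468.3, 232.7, 37.7, 39.3] 1120
tin 0.58 [204.6, 227.6, 24.3, 16.2] 321
stone 0.59 [327.4, 244.6, 21.0, 22.8] 307
```

View pics/top0.png

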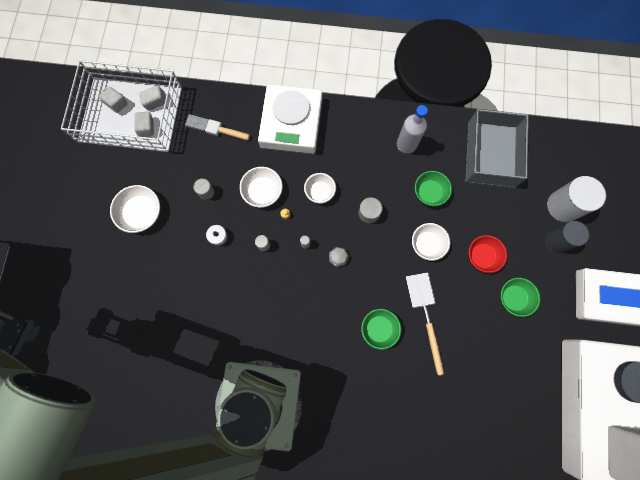

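View pics/scene0.png

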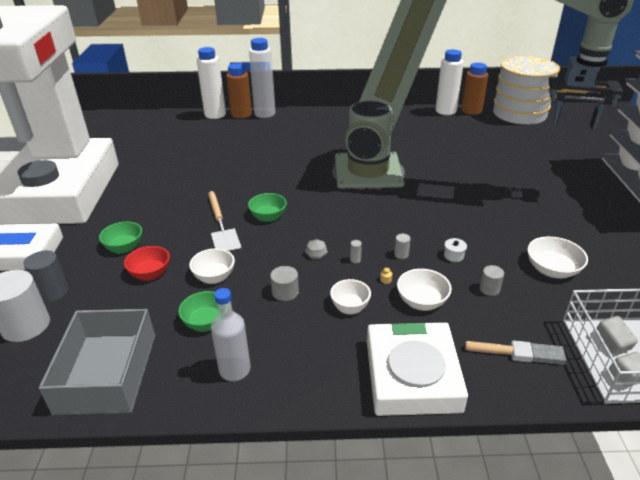

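```bash
cat > h.py <<'E'
from workcell import *
import cv2,numpy as np
from scipy.optimize import least_squares
CORE=[13.5,18.25,23.8,31.75]; RIM=[46,54,62,71]; FLO=[28,33,38.5,46]
a=np.linspace(0,2*np.pi,60)
def circ(x,y,r,z): return np.c_[x+r*np.cos(a),y+r*np.sin(a),0*a+z]
def proj(c,P): q=P@c["R"].T+c["t"]; q=q@c["mtx"].T; return q[:,:2]/q[:,2:]
def cen(H):
    m=cv2.moments(cv2.convexHull(H.astype(np.float32))); return np.array([m["m10"]/m["m00"],m["m01"]/m["m00"]]),m["m00"]
def hull(c,x,y,r0,z0,r1,z1): return proj(c,np.r_[circ(x,y,r0,z0),circ(x,y,r1,z1)])
def back(c,uv,z):
    d=c["R"].T@np.linalg.solve(c["mtx"],[*uv,1]); o=-c["R"].T@c["t"]; return (o+d*(z-o[2])/d[2])[:2]
def fit(c,mask,kind):
    """centre-fit of silhouette for each size -> xy and area ratio; best size first"""
    pts=np.argwhere(mask)[:,::-1].astype(np.float32); uv,A=cen(pts); A=mask.sum()
    out=[]
    for i in range(4):
        g=(CORE[i],0,CORE[i],55) if kind=="core" else (FLO[i]+2,0,RIM[i],38)
        s=least_squares(lambda p:cen(hull(c,p[0],p[1],*g))[0]-uv,back(c,uv,25))
        out.append((abs(np.log(A/cen(hull(c,*s.x,*g))[1])),i+1,np.round(s.x,1).tolist(),round(A/cen(hull(c,*s.x,*g))[1],2)))
    return sorted(out)[0:2],np.round(uv)
E
python3 - <<'E'
from h import *
for n in ("top","scene"):
    grab_frame(n); c=calibration(n)
    for k in ("core","bowl","tin","stone"):
        for d in trace(n,k+"_1" if k in("core","bowl") else k):
            if d["p"]<.3: continue
            f,uv=fit(c,d["pixels"],"core" if k!="bowl" else k)
            print(n,k,round(d["p"],2),uv,[x[1:] for x in f])
c=calibration("wrist"); print(c, state()["ee_pos"]); f=grab_frame("wrist"); cv2.imwrite("pics/w0.png",f[:,:,::-1])
E
```

```text
top core 0.75 [203. 189.] [(3, [576.5, 243.7], np.float64(1.02)), (2, [576.6, 243.8], np.float64(1.54))]
top core 0.6 [305. 242.] [(1, [455.6, -69.7], np.float64(0.91)), (2, [455.5, -69.7], np.float64(0.55))]
top core 0.6 [370. 210.] [(4, [571.5, -244.9], np.float64(1.01)), (3, [571.6, -245.0], np.float64(1.65))]
top core 0.44 [262. 243.] [(2, [438.2, 51.5], np.float64(0.96)), (1, [438.3, 51.6], np.float64(1.57))]
top bowl 0.92 [430. 241.] [(2, [497.7, -423.5], np.float64(0.95)), (1, [497.5, -423.5], np.float64(1.32))]
top bowl 0.91 [520. 297.] [(2, [369.0, -678.9], np.float64(1.0)), (3, [369.1, -678.9], np.float64(0.76))]
top bowl 0.89 [433. 188.] [(2, [656.3, -421.6], np.float64(0.97)), (1, [656.2, -421.6], np.float64(1.34))]
top bowl 0.84 [319. 188.] [(1, [618.7, -91.7], np.float64(0.97)), (2, [618.8, -92.3], np.float64(0.7))]
top bowl 0.72 [380. 328.] [(2, [238.9, -304.5], np.float64(0.98)), (1, [238.8, -304.5], np.float64(1.34))]
top bowl 0.65 [135. 208.] [(4, [494.8, 427.1], np.float64(1.01)), (3, [494.6, 427.0], np.float64(1.32))]
top bowl 0.64 [487. 253.] [(2, [481.0, -584.6]
[... 1627 characters left out ...]
[238.9, -306.5], np.float64(0.87))]
scene tin 0.68 [455. 249.] [(3, [452.8, 182.5], np.float64(0.89)), (2, [453.3, 182.5], np.float64(1.26))]
scene stone 0.54 [316. 249.] [(2, [438.8, -170.7], np.float64(0.99)), (3, [439.9, -169.3], np.float64(0.7))]
{'mtx': array([[392.44457106,   0.        , 318.1488627 ],
       [  0.        , 392.44457106, 236.4050535 ],
       [  0.        ,   0.        ,   1.        ]]), 'R': array([[ 2.43426045e-01,  9.69919461e-01,  5.62124831e-06],
       [ 9.40621363e-01, -2.36074353e-01,  2.43926939e-01],
       [ 2.36590812e-01, -5.93728824e-02, -9.69793611e-01]]), 't': array([-575.59375613,  -28.3859977 ,  389.22883836])} [141.03445127 557.44381548 206.59757138]
```

View pics/w0.png

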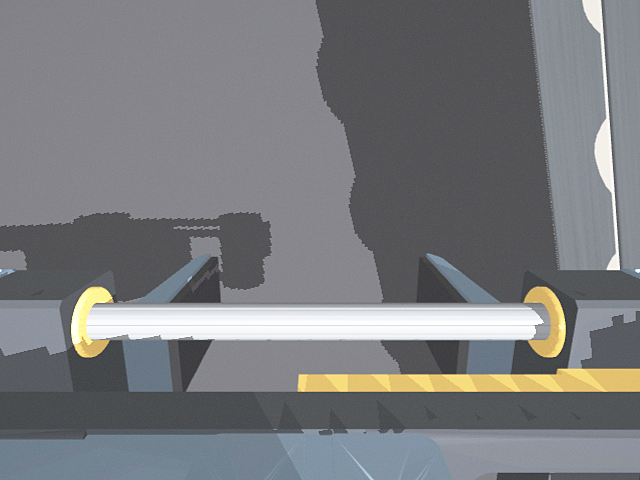

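Top view cores (px): core_1 (305,242), core_2 (262,243), core_3 (203,189), core_4 (370,210). Look-alikes to leave: tin (216,235), stone (339,257), stones in the wire basket (~(145,105)) and a brass weight (285,213). White bowls: bowl_1 (319,188), bowl_2 (430,241), bowl_3 (260,187), bowl_4 (135,208). The green bowls (433,188), (520,297), (380,328) and the red one (487,253) are decoys. The wrist view shows only the gripper and empty bench. I'll align the tool (tool y along world X) first.

Emit:
send_rows([
  [[0,0,0],[0,0,0.294]],
  [[0,0,0],[0,0,0.294]],
  [[0,0,0],[0,0,0.294]],
  [[0,0,0],[0,0,0.294]],
  [[0,0,0],[0,0,0.294]],
  [[0,0,0],[0,0,0.294]],
  [[0,0,0],[0,0,0.294]],
  [[0,0,0],[0,0,0.294]],
  [[0,0,0],[0,0,0.294]],
  [[0,0,0],[0,0,0]],
], grip=0, grip_force=15)

```text
time_s: 1.85
ee_pos: [141.0, 557.4, 206.6]
ee_rot: [180.0, -0.0, 90.0]
force: [0.0, -0.3, 0.6]
gripper_width: 91.3
gripper_force: 0.0
```

Emit:
send_rows([
  [[-0.05,0.03,0],[0,0,0]],
  [[-0.08,0.036,0],[0,0,0]],
  [[-0.08,0.036,0],[0,0,0]],
  [[-0.08,0.036,0],[0,0,0]],
  [[-0.08,0.036,0],[0,0,0]],
  [[-0.08,0.036,0],[0,0,0]],
  [[-0.08,0.036,0],[0,0,0]],
  [[-0.08,0.036,0],[0,0,0]],
  [[-0.08,0.036,0],[0,0,0]],
  [[-0.08,0.036,0],[0,0,0]],
])

```text
time_s: 2.85
ee_pos: [318.5, 170.9, 206.9]
ee_rot: [179.9, -0.0, 90.2]
force: [0.5, 0.1, 0.6]
gripper_width: 91.5
gripper_force: 0.0
```

Emit:
send_rows([
  [[-0.08,0.034,0],[0,0,0]],
  [[-0.08,0.034,0],[0,0,0]],
  [[-0.08,0.034,0],[0,0,0]],
  [[-0.08,0.034,0],[0,0,0]],
  [[-0.08,0.034,0],[0,0,0]],
  [[-0.08,0.034,0],[0,0,0]],
  [[-0.08,0.034,0],[0,0,0]],
  [[-0.08,0.034,0],[0,0,0]],
  [[0,0,0],[0,0,0]],
  [[0,0,0],[0,0,0]],
])

```text
time_s: 3.85
ee_pos: [453.9, -148.0, 206.2]
ee_rot: [-179.9, -0.0, 90.0]
force: [-0.3, 0.8, -0.1]
gripper_width: 91.1
gripper_force: 0.0
```

```bash
cat > look.py <<'E'
from h import *
import sys
s=state(); c=calibration("wrist"); f=grab_frame("wrist")
if len(sys.argv)>1: cv2.imwrite(f"pics/{sys.argv[1]}.png",f[:,:,::-1])
for k in ("core","bowl"):
    for d in trace("wrist",k+"_1"):
        if d["p"]<.3: continue
        l,t,w,h=d["bbox"]
        fi,uv=fit(c,d["pixels"],k); print(k,round(d["p"],2),uv,"cut" if l<2 or t<2 or l+w>637 else "",[x[1:] for x in fi])
print(s["time_s"],s["ee_pos"],s["ee_rot"])
E
python3 look.py w1
```

```text
core 0.93 [321. 127.]  [(1, [455.8, -70.7], np.float64(0.92)), (2, [455.8, -70.8], np.float64(0.5))]
core 0.66 [415. 312.]  [(1, [547.8, -243.6], np.float64(0.32)), (2, [547.6, -243.3], np.float64(0.21))]
core 0.65 [300.   3.] cut [(1, [439.0, 25.0], np.float64(0.1)), (2, [439.0, 24.4], np.float64(0.06))]
bowl 0.96 [509. 153.]  [(1, [618.2, -92.9], np.float64(0.99)), (2, [618.2, -93.4], np.float64(0.72))]
3.85 [ 453.86182486 -148.03144602  206.17289712] [-1.79946999e+02 -4.97256576e-02  9.00175280e+01]
```

View pics/w1.png

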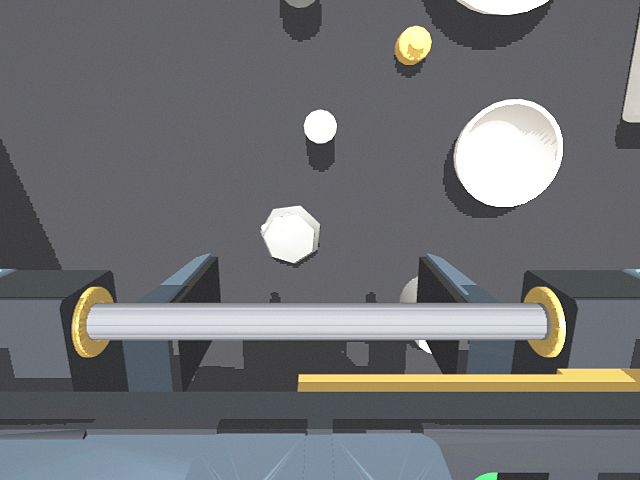

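Wrist view: core_1 at (321,127), standing free between the stone (291,234) and the brass weight (413,45), with bowl_1 at (509,153). This agrees with the top camera, so core_1 is chosen.

Emit:
send_rows([
  [[0.077,0.003,0],[0,0,0]],
  [[0.077,0,0],[0,0,0]],
  [[0,0,0.06],[0,0,0]],
  [[0,0,0.06],[0,0,0]],
  [[0,0,0.06],[0,0,0]],
  [[0,0,0.06],[0,0,0]],
  [[0,0,0.04],[0,0,0]],
  [[0,0,0.03],[0,0,0]],
  [[0,0,0.023],[0,0,0]],
  [[0,0,0],[0,0,0]],
])

```text
time_s: 5.0
ee_pos: [454.0, -69.2, 39.1]
ee_rot: [-179.8, -0.0, 90.1]
force: [0.1, -0.1, 0.1]
gripper_width: 91.8
gripper_force: 0.0
```

Emit:
send_rows([
  [[0,0,0],[0,0,0]],
  [[0,0,0],[0,0,0]],
  [[0,0,0],[0,0,0]],
  [[0,0,0],[0,0,0]],
  [[0,0,0],[0,0,0]],
  [[0,0,0],[0,0,0]],
  [[0,0,0],[0,0,0]],
  [[0,0,0],[0,0,0]],
  [[0,0,0],[0,0,0]],
  [[0,0,0],[0,0,0]],
], grip=1, grip_force=15)

```text
time_s: 6.0
ee_pos: [455.5, -70.5, 40.0]
ee_rot: [-180.0, -0.0, 90.0]
force: [-0.7, -0.2, 0.3]
gripper_width: 26.3
gripper_force: 15.0
```

Emit:
send_rows([
  [[0,0,-0.02],[0,0,0]],
  [[0,0,-0.04],[0,0,0]],
  [[0,0,-0.05],[0,0,0]],
  [[0,0,-0.05],[0,0,0]],
  [[-0.008,0.066,0],[0,0,0]],
  [[-0.009,0.065,0],[0,0,0]],
  [[-0.009,0.065,0],[0,0,0]],
  [[-0.009,0.065,0],[0,0,0]],
  [[-0.009,0.065,0],[0,0,0]],
  [[0,0,0],[0,0,0]],
])

```text
time_s: 7.0
ee_pos: [622.5, -93.1, 120.2]
ee_rot: [179.8, 0.0, 90.0]
force: [-0.5, -0.4, -1.5]
gripper_width: 26.3
gripper_force: 15.0
```

```bash
python3 - <<'E'
from h import *
s=state(); print(s["ee_pos"],s["ee_rot"],s["force"],s["gripper_width"])
f=grab_frame("scene"); 
cv2.imwrite("pics/s1.png",cv2.resize(f[200:340,270:470,::-1],(800,560)))
E
```

```text
[622.50001635 -93.1423369  120.23035686] [1.79775936e+02 2.80685626e-02 8.99963129e+01] [-0.49432603 -0.43340993 -1.49684601] 26.251816049331122
```

View pics/s1.png

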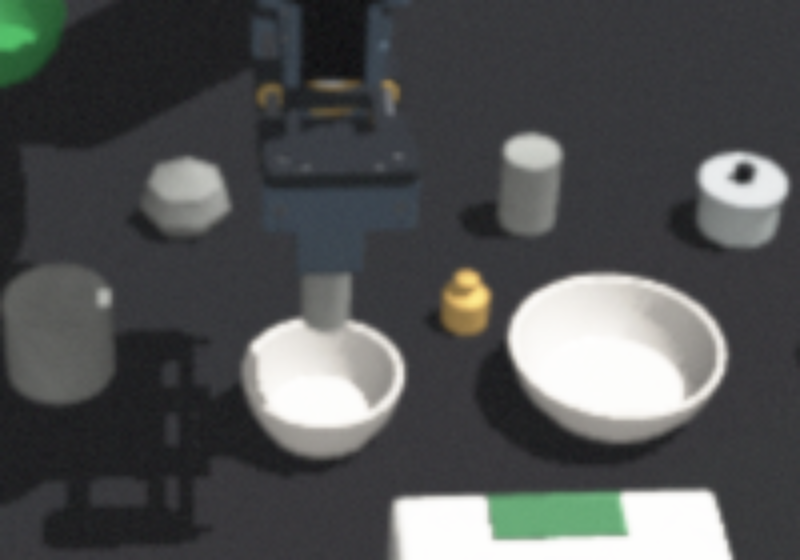

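Scene crop: core_1 hangs upright in the gripper over bowl_1 (crop ~(325,390)).

Emit:
send_rows([
  [[0,0,0],[0,0,0]],
  [[0,0,0.03],[0,0,0]],
  [[0,0,0.03],[0,0,0]],
  [[0,0,0.03],[0,0,0]],
  [[0,0,0.02],[0,0,0]],
  [[0,0,0.02],[0,0,0]],
  [[0,0,0.01],[0,0,0]],
  [[0,0,0.006],[0,0,0]],
  [[0,0,0],[0,0,0]],
  [[0,0,0],[0,0,0]],
])

```text
time_s: 8.05
ee_pos: [618.9, -92.6, 47.5]
ee_rot: [180.0, 0.0, 90.0]
force: [-0.1, 0.6, -1.1]
gripper_width: 26.3
gripper_force: 15.0
```

Emit:
send_rows([
  [[0,0,0.001],[0,0,0]],
  [[0,0,0.001],[0,0,0]],
  [[0,0,0.001],[0,0,0]],
  [[0,0,0.001],[0,0,0]],
  [[0,0,0],[0,0,0]],
  [[0,0,0],[0,0,0]],
  [[0,0,0],[0,0,0]],
])

```text
time_s: 8.75
ee_pos: [618.6, -92.5, 45.0]
ee_rot: [180.0, -0.0, 90.0]
force: [0.8, -0.2, -1.0]
gripper_width: 26.2
gripper_force: 15.0
```

Emit:
send_rows([
  [[0,0,0.001],[0,0,0]],
  [[0,0,0],[0,0,0]],
  [[0,0,0],[0,0,0]],
])

```text
time_s: 9.05
ee_pos: [618.6, -92.6, 45.0]
ee_rot: [180.0, 0.0, 90.0]
force: [-1.3, 0.6, 4.5]
gripper_width: 25.8
gripper_force: 15.0
```

Emit:
send_rows([
  [[0,0,0.001],[0,0,0]],
  [[0,0,0],[0,0,0]],
  [[0,0,0],[0,0,0]],
])

```text
time_s: 9.35
ee_pos: [618.7, -92.6, 44.9]
ee_rot: [180.0, 0.0, 90.0]
force: [-2.4, -0.1, 5.7]
gripper_width: 26.1
gripper_force: 15.0
```

Emit:
send_rows([
  [[0,0,0],[0,0,0]],
  [[0,0,0],[0,0,0]],
  [[0,0,0],[0,0,0]],
  [[0,0,0],[0,0,0]],
], grip=0.6)

```text
time_s: 9.75
ee_pos: [618.5, -92.5, 43.7]
ee_rot: [-180.0, -0.0, 90.0]
force: [-0.6, -0.2, -0.6]
gripper_width: 36.1
gripper_force: 0.0
```

Emit:
send_rows([
  [[0,0,-0.01],[0,0,0]],
  [[0,0,-0.02],[0,0,0]],
  [[0,0,-0.04],[0,0,0]],
  [[0,0,-0.06],[0,0,0]],
  [[0,0,-0.06],[0,0,0]],
  [[0,0,-0.06],[0,0,0]],
  [[0,0,-0.07],[0,0,0]],
])

```text
time_s: 10.45
ee_pos: [618.1, -92.5, 205.7]
ee_rot: [-180.0, -0.0, 90.0]
force: [0.6, -0.3, 1.1]
gripper_width: 36.4
gripper_force: 0.0
```

Emit:
send_rows([
  [[0.02,-0.061,0],[0,0,0]],
  [[0.02,-0.061,0],[0,0,0]],
  [[0.02,-0.061,0],[0,0,0]],
  [[0.02,-0.06,0],[0,0,0]],
  [[0.02,-0.06,0],[0,0,0]],
  [[0.024,-0.06,0],[0,0,0]],
  [[0,0,0],[0,0,0]],
  [[0,0,0],[0,0,0]],
], grip=0)

```text
time_s: 11.25
ee_pos: [437.3, -30.5, 205.2]
ee_rot: [179.8, 0.0, 90.0]
force: [0.3, -0.0, 0.3]
gripper_width: 90.9
gripper_force: 0.0
```

```bash
python3 look.py w2
```

```text
core 0.92 [318. 122.]  [(2, [437.5, 49.9], np.float64(0.99)), (3, [437.5, 49.8], np.float64(0.58))]
core 0.74 [505. 278.]  [(1, [615.2, -90.8], np.float64(0.75)), (2, [614.9, -90.6], np.float64(0.49))]
bowl 0.97 [509. 266.]  [(1, [615.4, -77.6], np.float64(0.41)), (2, [615.1, -77.9], np.float64(0.3))]
bowl 0.57 [516.  85.]  [(3, [601.8, 78.2], np.float64(0.97)), (2, [601.8, 78.9], np.float64(1.28))]
11.25 [437.32927536 -30.50011359 205.22488453] [1.79832461e+02 1.59630290e-02 9.00231742e+01]
```

View pics/w2.png

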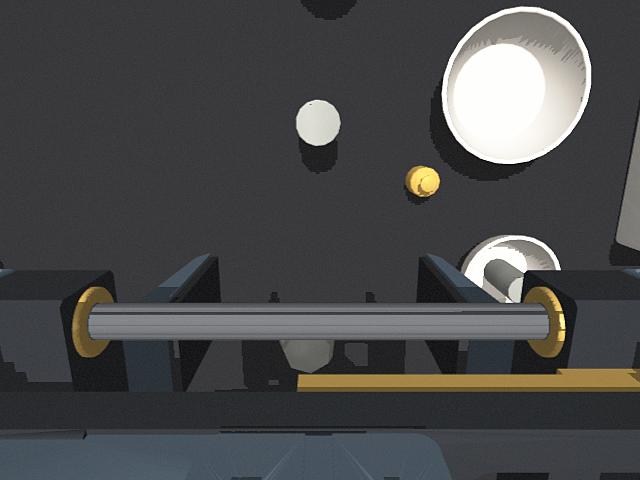

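Wrist view: core_2 at (318,122), and core_1 stands upright in bowl_1 (505,278).

Emit:
send_rows([
  [[0.081,0.001,0],[0,0,0]],
  [[0.081,0,0],[0,0,0]],
  [[0,0,0.06],[0,0,0]],
  [[0,0,0.06],[0,0,0]],
  [[0,0,0.06],[0,0,0]],
  [[0,0,0.06],[0,0,0]],
  [[0,0,0.04],[0,0,0]],
  [[0,0,0.03],[0,0,0]],
  [[0,0,0.018],[0,0,0]],
  [[0,0,0],[0,0,0]],
])

```text
time_s: 12.4
ee_pos: [437.4, 50.3, 38.9]
ee_rot: [-179.9, 0.0, 90.0]
force: [0.4, 0.1, -0.5]
gripper_width: 91.6
gripper_force: 0.0
```

Emit:
send_rows([
  [[0,0,0],[0,0,0]],
  [[0,0,0],[0,0,0]],
  [[0,0,0],[0,0,0]],
  [[0,0,0],[0,0,0]],
  [[0,0,0],[0,0,0]],
  [[0,0,0],[0,0,0]],
  [[0,0,0],[0,0,0]],
  [[0,0,0],[0,0,0]],
  [[0,0,0],[0,0,0]],
  [[0,0,0],[0,0,0]],
], grip=1, grip_force=20)

```text
time_s: 13.4
ee_pos: [437.5, 50.5, 40.1]
ee_rot: [-180.0, -0.0, 90.0]
force: [-0.0, -0.6, 0.7]
gripper_width: 35.2
gripper_force: 20.0
```

Emit:
send_rows([
  [[0,0,-0.02],[0,0,0]],
  [[0,0,-0.04],[0,0,0]],
  [[0,0,-0.06],[0,0,0]],
  [[0,0,-0.06],[0,0,0]],
  [[0,0,-0.02],[0,0,0]],
  [[0,0,0],[0,0,0]],
])

```text
time_s: 14.0
ee_pos: [438.4, 50.5, 141.3]
ee_rot: [179.8, -0.0, 90.0]
force: [0.3, -0.6, -1.9]
gripper_width: 35.7
gripper_force: 20.0
```

Emit:
send_rows([
  [[-0.04,0.006,0],[0,0,0]],
  [[-0.07,0.009,0],[0,0,0]],
  [[-0.07,0.009,0],[0,0,0]],
  [[-0.07,0.009,0],[0,0,0]],
  [[-0.07,0.009,0],[0,0,0]],
  [[-0.07,0.009,0],[0,0,0]],
  [[-0.07,0.009,0],[0,0,0]],
  [[-0.07,0.009,0],[0,0,0]],
  [[-0.07,0.009,0],[0,0,0]],
  [[-0.07,0.009,0],[0,0,0]],
])

```text
time_s: 15.0
ee_pos: [479.9, -285.4, 137.7]
ee_rot: [-179.8, -0.1, 90.0]
force: [1.0, -0.1, -1.7]
gripper_width: 35.6
gripper_force: 20.0
```

Emit:
send_rows([
  [[-0.07,0.009,0],[0,0,0]],
  [[-0.07,0.009,0],[0,0,0]],
  [[-0.07,0.009,0],[0,0,0]],
  [[-0.068,0.006,0],[0,0,0]],
  [[0,0,0],[0,0,0]],
  [[0,0,0],[0,0,0]],
  [[0,0,0],[0,0,0]],
])

```text
time_s: 15.7
ee_pos: [496.9, -422.1, 138.5]
ee_rot: [-179.9, -0.2, 90.0]
force: [0.4, 0.0, -2.2]
gripper_width: 35.5
gripper_force: 20.0
```

```bash
python3 look.py; python3 - <<'E'
from h import *
f=grab_frame("scene"); c=calibration("scene")
for d in trace("scene","bowl_2"): print(round(d["p"],2),fit(c,d["pixels"],"bowl"))
cv2.imwrite("pics/s2.png",cv2.resize(f[180:340,130:330,::-1],(750,600)))
E
```

```text
core 0.92 [421.  13.] cut [(1, [563.0, -274.9], np.float64(0.7)), (2, [562.6, -275.5], np.float64(0.44))]
core 0.55 [319. 271.]  [(3, [497.1, -450.3], np.float64(1.04)), (4, [497.1, -449.9], np.float64(0.63))]
bowl 0.88 [10. 79.] cut [(1, [290.5, -317.0], np.float64(0.12)), (2, [291.5, -317.9], np.float64(0.09))]
bowl 0.8 [538. 228.]  [(2, [656.2, -418.3], np.float64(0.92)), (1, [656.3, -417.7], np.float64(1.26))]
bowl 0.77 [319. 226.]  [(1, [497.1, -416.8], np.float64(0.85)), (2, [497.1, -417.5], np.float64(0.62))]
bowl 0.66 [301. 369.]  [(1, [483.5, -533.8], np.float64(0.07)), (2, [483.5, -534.1], np.float64(0.05))]
15.7 [ 496.85844729 -422.05499972  138.48353103] [-1.79868018e+02 -1.53375711e-01  9.00249097e+01]
0.96 ([(np.float64(0.27473555389136667), 1, [616.2, -92.5], np.float64(0.76)), (np.float64(0.547148377006656), 2, [621.2, -92.8], np.float64(0.58))], array([351., 296.]))
0.81 ([(np.float64(0.007199380924039647), 2, [479.7, -585.7], np.float64(1.01)), (np.float64(0.2246652263050139), 3, [480.5, -585.2], np.float64(0.8))], array([148., 262.]))
0.75 ([(np.float64(0.053071624
[... 312 characters left out ...]
 265.]))
0.66 ([(np.float64(0.011691565036818728), 4, [493.1, 429.6], np.float64(1.01)), (np.float64(0.2514641218696907), 3, [493.7, 428.7], np.float64(1.29))], array([557., 256.]))
0.59 ([(np.float64(0.014751059041658134), 2, [233.4, -306.0], np.float64(1.01)), (np.float64(0.2150232929042054), 3, [237.0, -305.8], np.float64(0.81))], array([268., 206.]))
0.57 ([(np.float64(0.0426743576832296), 2, [368.0, -679.6], np.float64(1.04)), (np.float64(0.18455756580533667), 3, [368.8, -679.0], np.float64(0.83))], array([122., 236.]))
0.55 ([(np.float64(0.03193620940441731), 3, [602.6, 77.9], np.float64(1.03)), (np.float64(0.2159975090255967), 4, [602.7, 77.5], np.float64(0.81))], array([424., 288.]))
```

View pics/s2.png

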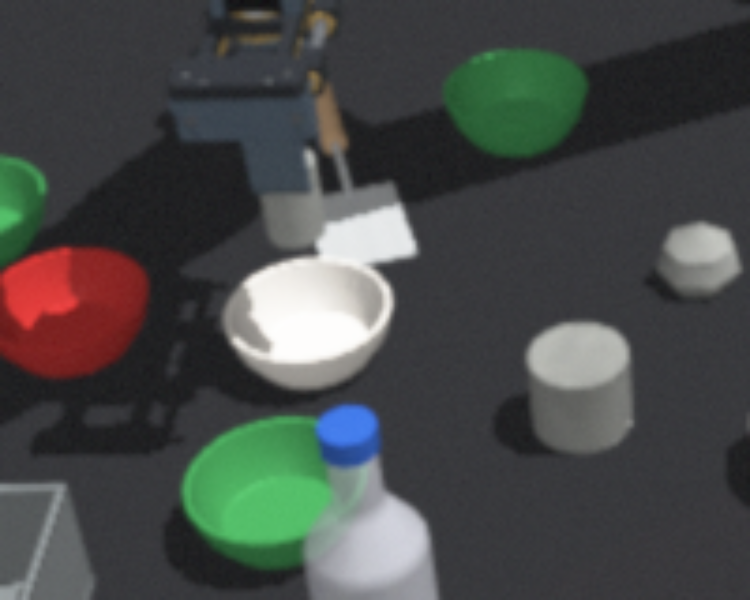

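Scene crop: core_2 hangs upright over white bowl_2 (crop ~(308,320)), with the red and green bowls clear of it.

Emit:
send_rows([
  [[0,0,0.03],[0,0,0]],
  [[0,0,0.04],[0,0,0]],
  [[0,0,0.04],[0,0,0]],
  [[0,0,0.03],[0,0,0]],
  [[0,0,0.02],[0,0,0]],
  [[0,0,0.015],[0,0,0]],
  [[0,0,0.008],[0,0,0]],
  [[0,0,0.004],[0,0,0]],
  [[0,0,0],[0,0,0]],
  [[0,0,0],[0,0,0]],
])

```text
time_s: 16.95
ee_pos: [497.9, -423.8, 47.1]
ee_rot: [179.9, 0.0, 90.0]
force: [0.4, -0.3, -0.7]
gripper_width: 35.5
gripper_force: 20.0
```

Emit:
send_rows([
  [[0,0,0.001],[0,0,0]],
  [[0,0,0.001],[0,0,0]],
  [[0,0,0.001],[0,0,0]],
  [[0,0,0],[0,0,0]],
  [[0,0,0],[0,0,0]],
  [[0,0,0],[0,0,0]],
])

```text
time_s: 17.55
ee_pos: [497.6, -423.6, 45.1]
ee_rot: [180.0, 0.0, 90.0]
force: [-0.7, -0.6, -0.1]
gripper_width: 35.5
gripper_force: 20.0
```

Emit:
send_rows([
  [[0,0,0.001],[0,0,0]],
  [[0,0,0],[0,0,0]],
  [[0,0,0],[0,0,0]],
])

```text
time_s: 17.85
ee_pos: [497.6, -423.7, 45.1]
ee_rot: [180.0, 0.0, 90.0]
force: [-2.0, 0.9, 4.3]
gripper_width: 35.7
gripper_force: 20.0
```

Emit:
send_rows([
  [[0,0,0],[0,0,0]],
  [[0,0,0],[0,0,0]],
  [[0,0,0],[0,0,0]],
  [[0,0,0],[0,0,0]],
], grip=0.49)

```text
time_s: 18.25
ee_pos: [497.5, -423.5, 44.1]
ee_rot: [-180.0, -0.0, 90.0]
force: [-0.0, -0.2, -0.5]
gripper_width: 46.6
gripper_force: 0.0
```

Emit:
send_rows([
  [[0,0,-0.01],[0,0,0]],
  [[0,0,-0.02],[0,0,0]],
  [[0,0,-0.04],[0,0,0]],
  [[0,0,-0.06],[0,0,0]],
  [[0,0,-0.06],[0,0,0]],
  [[0,0,-0.06],[0,0,0]],
  [[0,0,-0.07],[0,0,0]],
])

```text
time_s: 18.95
ee_pos: [497.2, -423.3, 206.2]
ee_rot: [-180.0, -0.0, 90.0]
force: [-0.2, -1.0, -0.0]
gripper_width: 46.3
gripper_force: 0.0
```

Emit:
send_rows([
  [[0.04,0.005,0],[0,0,0]],
  [[0.075,0.01,0],[0,0,0]],
  [[0.075,0.01,0],[0,0,0]],
  [[0.075,0.01,0],[0,0,0]],
  [[0.075,0.01,0],[0,0,0]],
  [[0.075,0.01,0],[0,0,0]],
  [[0.075,0.01,0],[0,0,0]],
  [[0.075,0.01,0],[0,0,0]],
  [[0.075,0.01,0],[0,0,0]],
  [[0.075,0.01,0],[0,0,0]],
], grip=0)

```text
time_s: 19.95
ee_pos: [544.6, -64.0, 204.8]
ee_rot: [180.0, -0.0, 90.0]
force: [0.5, -0.6, -1.0]
gripper_width: 91.4
gripper_force: 0.0
```

Emit:
send_rows([
  [[0.075,0.01,0],[0,0,0]],
  [[0.075,0.01,0],[0,0,0]],
  [[0.075,0.01,0],[0,0,0]],
  [[0.075,0.01,0],[0,0,0]],
  [[0.075,0.01,0],[0,0,0]],
  [[0.075,0.01,0],[0,0,0]],
  [[0.008,0.002,0],[0,0,0]],
  [[0,0,0],[0,0,0]],
  [[0,0,0],[0,0,0]],
  [[0,0,0],[0,0,0]],
])

```text
time_s: 20.95
ee_pos: [575.8, 161.7, 204.7]
ee_rot: [-180.0, 0.0, 89.9]
force: [0.1, -0.6, -0.5]
gripper_width: 91.0
gripper_force: 0.0
```

```bash
python3 look.py w3
```

```text
core 0.72 [320. 120.]  [(3, [577.7, 243.6], np.float64(0.96)), (2, [577.7, 243.8], np.float64(1.62))]
bowl 0.61 [346. 301.]  [(1, [602.5, 80.0], np.float64(1.12)), (2, [602.6, 79.4], np.float64(0.81))]
20.95 [575.79564033 161.73221165 204.72247304] [-1.79996358e+02  1.48672202e-02  8.99181213e+01]
```

View pics/w3.png

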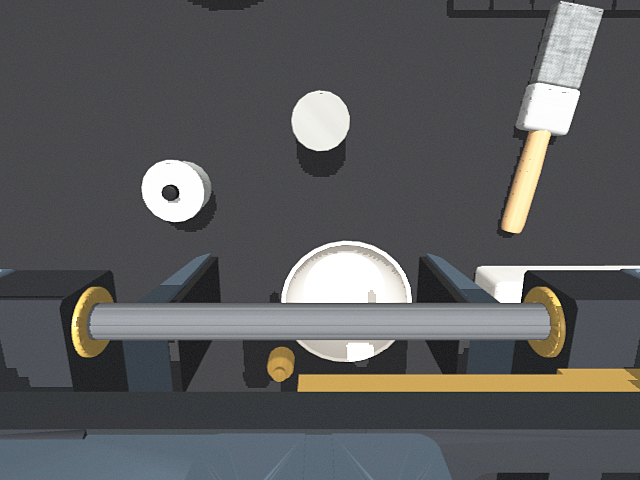

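Wrist view: core_3 at (320,120), the tin at (176,190) to be left, bowl_3 at (346,301).

Emit:
send_rows([
  [[0.08,0.002,0],[0,0,0]],
  [[0.081,0,0],[0,0,0]],
  [[0,0,0.06],[0,0,0]],
  [[0,0,0.06],[0,0,0]],
  [[0,0,0.06],[0,0,0]],
  [[0,0,0.06],[0,0,0]],
  [[0,0,0.04],[0,0,0]],
  [[0,0,0.03],[0,0,0]],
  [[0,0,0.019],[0,0,0]],
  [[0,0,0],[0,0,0]],
])

```text
time_s: 22.1
ee_pos: [576.4, 242.8, 38.9]
ee_rot: [-179.9, 0.0, 90.0]
force: [-0.8, -0.2, 0.4]
gripper_width: 91.0
gripper_force: 0.0
```

Emit:
send_rows([
  [[0,0,0],[0,0,0]],
  [[0,0,0],[0,0,0]],
  [[0,0,0],[0,0,0]],
  [[0,0,0],[0,0,0]],
  [[0,0,0],[0,0,0]],
  [[0,0,0],[0,0,0]],
  [[0,0,0],[0,0,0]],
  [[0,0,0],[0,0,0]],
  [[0,0,0],[0,0,0]],
  [[0,0,0],[0,0,0]],
], grip=1, grip_force=25)

```text
time_s: 23.1
ee_pos: [577.3, 243.5, 40.3]
ee_rot: [180.0, -0.0, 90.0]
force: [0.9, -0.4, 1.0]
gripper_width: 46.5
gripper_force: 25.0
```

Emit:
send_rows([
  [[0,0,-0.02],[0,0,0]],
  [[0,0,-0.04],[0,0,0]],
  [[0,0,-0.06],[0,0,0]],
  [[0,0,-0.06],[0,0,0]],
  [[0,0,-0.02],[0,0,0]],
  [[0,0,0],[0,0,0]],
])

```text
time_s: 23.7
ee_pos: [577.5, 243.7, 141.4]
ee_rot: [179.9, -0.1, 90.0]
force: [-0.5, -0.4, -3.5]
gripper_width: 46.4
gripper_force: 25.0
```

Emit:
send_rows([
  [[-0.04,0.006,0],[0,0,0]],
  [[-0.06,0.009,0],[0,0,0]],
  [[-0.06,0.009,0],[0,0,0]],
  [[-0.06,0.009,0],[0,0,0]],
  [[-0.06,0.009,0],[0,0,0]],
  [[-0.051,0.009,0],[0,0,0]],
  [[0,0,0],[0,0,0]],
  [[0,0,0],[0,0,0]],
  [[0,0,0],[0,0,0]],
])

```text
time_s: 24.6
ee_pos: [601.7, 78.6, 138.8]
ee_rot: [-179.9, -0.0, 90.0]
force: [0.9, 0.4, -3.0]
gripper_width: 46.5
gripper_force: 25.0
```

Emit:
send_rows([
  [[0,0,0.03],[0,0,0]],
  [[0,0,0.04],[0,0,0]],
  [[0,0,0.04],[0,0,0]],
  [[0,0,0.03],[0,0,0]],
  [[0,0,0.02],[0,0,0]],
  [[0,0,0.015],[0,0,0]],
  [[0,0,0.008],[0,0,0]],
  [[0,0,0.003],[0,0,0]],
  [[0,0,0],[0,0,0]],
  [[0,0,0],[0,0,0]],
])

```text
time_s: 25.6
ee_pos: [603.0, 78.0, 47.7]
ee_rot: [179.9, -0.0, 90.0]
force: [-0.1, -0.2, -3.4]
gripper_width: 46.2
gripper_force: 25.0
```

Emit:
send_rows([
  [[0,0,0.001],[0,0,0]],
  [[0,0,0.001],[0,0,0]],
  [[0,0,0.001],[0,0,0]],
  [[0,0,0],[0,0,0]],
  [[0,0,0],[0,0,0]],
  [[0,0,0],[0,0,0]],
])

```text
time_s: 26.2
ee_pos: [602.6, 78.0, 45.5]
ee_rot: [180.0, -0.0, 90.0]
force: [0.3, 0.0, -3.8]
gripper_width: 46.3
gripper_force: 25.0
```

Emit:
send_rows([
  [[0,0,0.001],[0,0,0]],
  [[0,0,0],[0,0,0]],
  [[0,0,0],[0,0,0]],
])

```text
time_s: 26.5
ee_pos: [602.7, 78.0, 45.3]
ee_rot: [180.0, -0.0, 90.0]
force: [-0.2, -0.5, -0.9]
gripper_width: 46.7
gripper_force: 25.0
```

Emit:
send_rows([
  [[0,0,0.001],[0,0,0]],
  [[0,0,0],[0,0,0]],
  [[0,0,0],[0,0,0]],
])

```text
time_s: 26.8
ee_pos: [602.8, 78.0, 45.2]
ee_rot: [180.0, -0.0, 90.0]
force: [-0.2, -1.0, 4.7]
gripper_width: 46.4
gripper_force: 25.0
```

Emit:
send_rows([
  [[0,0,0],[0,0,0]],
  [[0,0,0],[0,0,0]],
  [[0,0,0],[0,0,0]],
  [[0,0,0],[0,0,0]],
], grip=0.36)

```text
time_s: 27.2
ee_pos: [602.5, 78.0, 44.3]
ee_rot: [-180.0, -0.0, 90.0]
force: [0.4, -0.1, 0.4]
gripper_width: 58.6
gripper_force: 0.0
```

Emit:
send_rows([
  [[0,0,-0.01],[0,0,0]],
  [[0,0,-0.02],[0,0,0]],
  [[0,0,-0.04],[0,0,0]],
  [[0,0,-0.06],[0,0,0]],
  [[0,0,-0.06],[0,0,0]],
  [[0,0,-0.06],[0,0,0]],
  [[0,0,-0.07],[0,0,0]],
])

```text
time_s: 27.9
ee_pos: [602.1, 77.9, 206.2]
ee_rot: [-180.0, -0.0, 90.0]
force: [0.8, -0.7, 0.3]
gripper_width: 58.6
gripper_force: 0.0
```

Emit:
send_rows([
  [[-0.04,-0.003,0],[0,0,0]],
  [[-0.075,-0.006,0],[0,0,0]],
  [[-0.075,-0.006,0],[0,0,0]],
  [[-0.075,-0.006,0],[0,0,0]],
  [[-0.075,-0.006,0],[0,0,0]],
  [[-0.075,-0.006,0],[0,0,0]],
  [[-0.075,-0.006,0],[0,0,0]],
  [[-0.075,-0.006,0],[0,0,0]],
  [[-0.075,-0.006,0],[0,0,0]],
  [[-0.075,-0.006,0],[0,0,0]],
], grip=0)

```text
time_s: 28.9
ee_pos: [573.8, -281.1, 205.7]
ee_rot: [179.9, 0.0, 90.0]
force: [0.6, 0.8, 0.4]
gripper_width: 91.4
gripper_force: 0.0
```

Emit:
send_rows([
  [[-0.075,-0.006,0],[0,0,0]],
  [[-0.02,0,0],[0,0,0]],
  [[0,0,0],[0,0,0]],
  [[0,0,0],[0,0,0]],
  [[0,0,0],[0,0,0]],
  [[0,0,0],[0,0,0]],
])

```text
time_s: 29.5
ee_pos: [571.3, -325.6, 204.8]
ee_rot: [180.0, -0.0, 90.1]
force: [0.9, -0.6, 0.0]
gripper_width: 91.2
gripper_force: 0.0
```

```bash
python3 look.py w4
```

```text
core 0.92 [243. 317.]  [(1, [498.6, -426.0], np.float64(0.44)), (2, [498.7, -425.7], np.float64(0.29))]
core 0.57 [317. 122.]  [(4, [570.3, -245.3], np.float64(0.98)), (3, [570.3, -245.0], np.float64(1.75))]
bowl 0.92 [249. 317.]  [(1, [506.0, -424.8], np.float64(0.53)), (2, [506.0, -425.3], np.float64(0.38))]
bowl 0.86 [395. 315.]  [(1, [645.0, -421.9], np.float64(0.55)), (2, [645.0, -422.4], np.float64(0.4))]
bowl 0.81 [  6. 198.] cut [(1, [293.5, -311.4], np.float64(0.09)), (2, [294.8, -311.7], np.float64(0.07))]
29.5 [ 571.33618087 -325.63634026  204.82046056] [ 1.79989600e+02 -1.57946878e-02  9.00987712e+01]
```

View pics/w4.png

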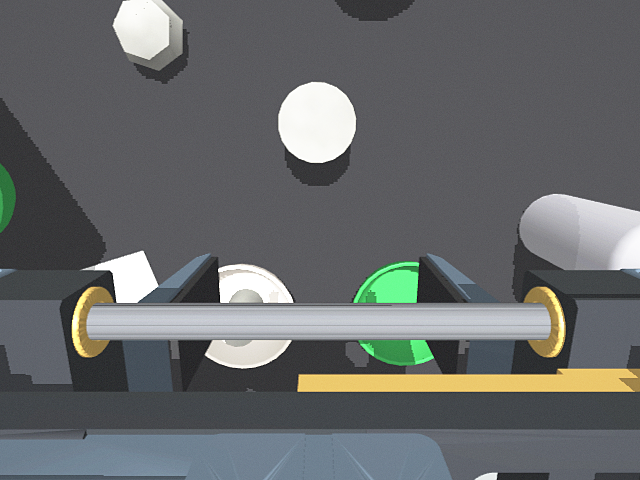

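Wrist view: core_4 at (317,122); core_2 stands upright in bowl_2 (245,310).

Emit:
send_rows([
  [[0.08,0,0],[0,0,0]],
  [[0.083,0,0],[0,0,0]],
  [[0,0,0],[0,0,0]],
  [[0,0,0.06],[0,0,0]],
  [[0,0,0.06],[0,0,0]],
  [[0,0,0.06],[0,0,0]],
  [[0,0,0.06],[0,0,0]],
  [[0,0,0.04],[0,0,0]],
  [[0,0,0.03],[0,0,0]],
  [[0,0,0.019],[0,0,0]],
])

```text
time_s: 30.65
ee_pos: [570.5, -245.6, 38.6]
ee_rot: [-179.9, -0.0, 90.0]
force: [-0.4, 0.3, 1.2]
gripper_width: 91.4
gripper_force: 0.0
```

Emit:
send_rows([
  [[0,0,0],[0,0,0]],
  [[0,0,0],[0,0,0]],
  [[0,0,0],[0,0,0]],
  [[0,0,0],[0,0,0]],
  [[0,0,0],[0,0,0]],
  [[0,0,0],[0,0,0]],
  [[0,0,0],[0,0,0]],
  [[0,0,0],[0,0,0]],
  [[0,0,0],[0,0,0]],
  [[0,0,0],[0,0,0]],
], grip=1, grip_force=35)

```text
time_s: 31.65
ee_pos: [570.9, -245.7, 41.0]
ee_rot: [180.0, 0.0, 90.0]
force: [-2.7, 0.6, 5.9]
gripper_width: 62.2
gripper_force: 35.0
```

Emit:
send_rows([
  [[0,0,-0.02],[0,0,0]],
  [[0,0,-0.04],[0,0,0]],
  [[0,0,-0.06],[0,0,0]],
  [[0,0,-0.06],[0,0,0]],
  [[0,0,-0.02],[0,0,0]],
  [[0,0,0],[0,0,0]],
])

```text
time_s: 32.25
ee_pos: [571.9, -245.8, 141.3]
ee_rot: [179.8, 0.1, 90.0]
force: [0.3, 0.2, -4.0]
gripper_width: 62.3
gripper_force: 35.0
```

Emit:
send_rows([
  [[0.03,-0.003,0],[0,0,0]],
  [[0.06,-0.007,0],[0,0,0]],
  [[0.06,-0.007,0],[0,0,0]],
  [[0.06,-0.007,0],[0,0,0]],
  [[0.06,-0.007,0],[0,0,0]],
  [[0.06,-0.007,0],[0,0,0]],
  [[0.06,-0.007,0],[0,0,0]],
  [[0.06,-0.007,0],[0,0,0]],
  [[0.06,-0.007,0],[0,0,0]],
  [[0.06,-0.007,0],[0,0,0]],
])

```text
time_s: 33.25
ee_pos: [535.8, 41.4, 137.9]
ee_rot: [-179.7, -0.0, 90.0]
force: [-0.6, 0.1, -4.0]
gripper_width: 62.0
gripper_force: 35.0
```

Emit:
send_rows([
  [[0.06,-0.007,0],[0,0,0]],
  [[0.06,-0.007,0],[0,0,0]],
  [[0.06,-0.007,0],[0,0,0]],
  [[0.06,-0.007,0],[0,0,0]],
  [[0.06,-0.007,0],[0,0,0]],
  [[0.06,-0.007,0],[0,0,0]],
  [[0.06,-0.007,0],[0,0,0]],
  [[0.06,-0.007,0],[0,0,0]],
  [[0.06,-0.007,0],[0,0,0]],
  [[0.06,-0.007,0],[0,0,0]],
])

```text
time_s: 34.25
ee_pos: [500.6, 340.5, 137.6]
ee_rot: [-179.7, 0.1, 90.0]
force: [-0.4, -0.8, -3.8]
gripper_width: 62.2
gripper_force: 35.0
```

Emit:
send_rows([
  [[0.06,-0.007,0],[0,0,0]],
  [[0.06,-0.007,0],[0,0,0]],
  [[0.056,-0.003,0],[0,0,0]],
  [[0,0,0],[0,0,0]],
  [[0,0,0],[0,0,0]],
  [[0,0,0],[0,0,0]],
])

```text
time_s: 34.85
ee_pos: [493.4, 426.5, 138.5]
ee_rot: [-179.8, 0.1, 90.0]
force: [0.6, -0.9, -3.7]
gripper_width: 62.2
gripper_force: 35.0
```

```bash
python3 - <<'E'
from h import *
f=grab_frame("scene")
cv2.imwrite("pics/s4.png",cv2.resize(f[200:320,470:630,::-1],(800,600)))
f=grab_frame("wrist"); c=calibration("wrist")
for d in trace("wrist","bowl_4"): print(round(d["p"],2),d["bbox"],fit(c,d["pixels"],"bowl"))
print(np.r_[hull(c,494.3,427.5,48,0,71,38).min(0),hull(c,494.3,427.5,48,0,71,38).max(0)])
E
```

```text
0.56 [224.3, 131.0, 192.1, 139.0] ([(np.float64(0.11135889095807927), 2, [494.9, 442.9], np.float64(0.89)), (np.float64(0.20843786700743133), 1, [494.9, 443.6], np.float64(1.23))], array([319., 209.]))
[221.18619441 132.71481998 415.42603016 321.85454426]
```

View pics/s4.png

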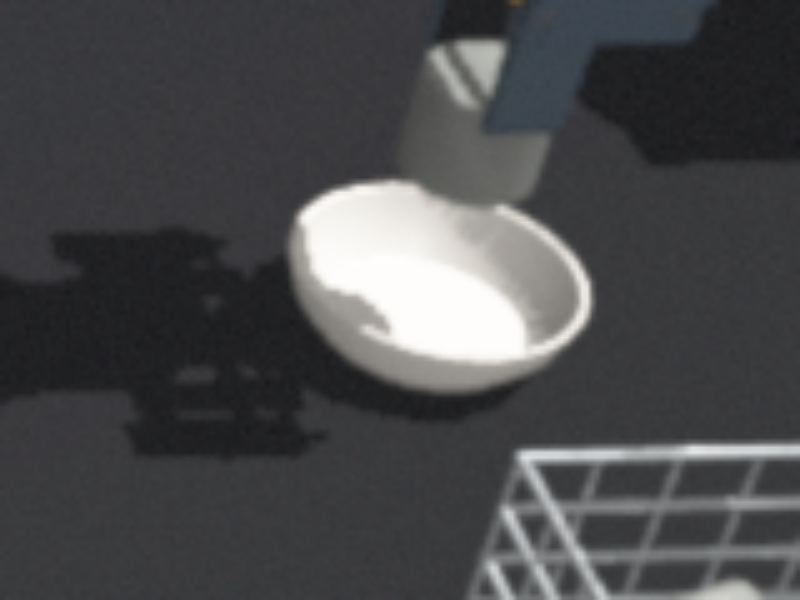

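Scene crop: core_4 hangs over bowl_4 (crop ~(440,290)). Its lean matches the perspective of the gripper beside it.

Emit:
send_rows([
  [[0,0,0.03],[0,0,0]],
  [[0,0,0.04],[0,0,0]],
  [[0,0,0.04],[0,0,0]],
  [[0,0,0.03],[0,0,0]],
  [[0,0,0.02],[0,0,0]],
  [[0,0,0.015],[0,0,0]],
  [[0,0,0.008],[0,0,0]],
  [[0,0,0],[0,0,0]],
  [[0,0,0],[0,0,0]],
  [[0,0,0],[0,0,0]],
])

```text
time_s: 36.0
ee_pos: [494.9, 427.8, 49.3]
ee_rot: [179.9, -0.1, 90.0]
force: [-0.9, -0.1, -4.8]
gripper_width: 62.2
gripper_force: 35.0
```

Emit:
send_rows([
  [[0,0,0.001],[0,0,0]],
  [[0,0,0.001],[0,0,0]],
  [[0,0,0],[0,0,0]],
  [[0,0,0],[0,0,0]],
  [[0,0,0],[0,0,0]],
])

```text
time_s: 36.5
ee_pos: [494.6, 427.5, 47.6]
ee_rot: [180.0, -0.0, 90.0]
force: [0.4, 0.0, -4.6]
gripper_width: 62.3
gripper_force: 35.0
```

Emit:
send_rows([
  [[0,0,0.001],[0,0,0]],
  [[0,0,0.001],[0,0,0]],
  [[0,0,0],[0,0,0]],
  [[0,0,0],[0,0,0]],
])

```text
time_s: 36.9
ee_pos: [494.5, 427.5, 46.5]
ee_rot: [-180.0, -0.0, 90.0]
force: [-0.4, 0.0, -3.5]
gripper_width: 62.4
gripper_force: 35.0
```

Emit:
send_rows([
  [[0,0,0.001],[0,0,0]],
  [[0,0,0],[0,0,0]],
  [[0,0,0],[0,0,0]],
])

```text
time_s: 37.2
ee_pos: [494.6, 427.5, 46.1]
ee_rot: [180.0, -0.0, 90.0]
force: [-0.6, -0.6, -3.3]
gripper_width: 62.4
gripper_force: 35.0
```

Emit:
send_rows([
  [[0,0,0.001],[0,0,0]],
  [[0,0,0],[0,0,0]],
  [[0,0,0],[0,0,0]],
])

```text
time_s: 37.5
ee_pos: [494.6, 427.6, 46.0]
ee_rot: [180.0, -0.0, 90.0]
force: [0.2, -0.6, 0.5]
gripper_width: 62.0
gripper_force: 35.0
```

Emit:
send_rows([
  [[0,0,0.001],[0,0,0]],
  [[0,0,0],[0,0,0]],
  [[0,0,0],[0,0,0]],
])

```text
time_s: 37.8
ee_pos: [494.7, 427.6, 46.0]
ee_rot: [180.0, -0.0, 90.0]
force: [-1.9, -1.4, 4.9]
gripper_width: 62.2
gripper_force: 35.0
```

Emit:
send_rows([
  [[0,0,0],[0,0,0]],
  [[0,0,0],[0,0,0]],
  [[0,0,0],[0,0,0]],
  [[0,0,0],[0,0,0]],
], grip=0.17)

```text
time_s: 38.2
ee_pos: [494.6, 427.5, 44.8]
ee_rot: [180.0, -0.0, 90.0]
force: [-1.1, 0.3, -0.6]
gripper_width: 75.7
gripper_force: 0.0
```

Emit:
send_rows([
  [[0,0,-0.01],[0,0,0]],
  [[0,0,-0.02],[0,0,0]],
  [[0,0,-0.04],[0,0,0]],
  [[0,0,-0.06],[0,0,0]],
  [[0,0,-0.06],[0,0,0]],
  [[0,0,-0.06],[0,0,0]],
  [[0,0,-0.07],[0,0,0]],
  [[0,-0.08,0],[0,0,0]],
  [[0,-0.08,0],[0,0,0]],
  [[0,-0.08,0],[0,0,0]],
])

```text
time_s: 39.2
ee_pos: [373.5, 427.4, 206.3]
ee_rot: [179.9, -0.1, 89.9]
force: [0.3, 0.8, 0.5]
gripper_width: 75.7
gripper_force: 0.0
```

```bash
python3 - <<'E'
from h import *
for n in("top","scene"):
    f=grab_frame(n); c=calibration(n)
    for k in("core","bowl","tin","stone"):
        for d in trace(n,k+"_1" if k in("core","bowl") else k):
            if d["p"]>.4: print(n,k,[x[1:] for x in fit(c,d["pixels"],k if k=="bowl" else "core")[0]])
cv2.imwrite("pics/s5.png",cv2.resize(f[180:380,90:610,::-1],(800,308)))
E
```

```text
top core [(2, [500.0, -424.7], np.float64(0.98)), (1, [500.2, -424.9], np.float64(1.57))]
top core [(3, [605.0, 80.6], np.float64(0.91)), (2, [605.1, 80.7], np.float64(1.39))]
top core [(1, [621.5, -90.6], np.float64(0.97)), (2, [621.4, -91.2], np.float64(0.61))]
top core [(4, [494.6, 428.4], np.float64(1.04)), (3, [494.6, 428.6], np.float64(1.66))]
top bowl [(2, [482.0, -584.5], np.float64(1.04)), (3, [482.1, -584.4], np.float64(0.79))]
top bowl [(2, [603.6, 79.6], np.float64(1.01)), (3, [602.4, 77.8], np.float64(0.77))]
top bowl [(2, [656.4, -419.4], np.float64(0.96)), (1, [656.3, -419.4], np.float64(1.32))]
top bowl [(3, [493.7, 428.7], np.float64(0.88)), (2, [493.6, 428.7], np.float64(1.16))]
top bowl [(1, [618.8, -92.0], np.float64(0.81)), (2, [618.9, -91.9], np.float64(0.59))]
top bowl [(2, [238.9, -305.3], np.float64(0.98)), (3, [239.0, -305.2], np.float64(0.74))]
top bowl [(1, [497.4, -423.2], np.float64(1.14)), (2, [497.6, -423.2], np.float64(0.82))]
top bowl [(2, [368.9, -678.6], np.float64(1.02)), (3, [369.0, -678.6], np.float64(0.78))]
top tin [(3, [446.0, 183.4], np.floa
[... 526 characters left out ...]
79.2], np.float64(0.91)), (1, [600.0, 79.8], np.float64(1.19))]
scene bowl [(2, [492.8, 428.3], np.float64(0.96)), (1, [491.7, 429.1], np.float64(1.23))]
scene bowl [(1, [655.2, -431.0], np.float64(1.02)), (2, [656.3, -430.5], np.float64(0.78))]
scene bowl [(2, [479.0, -586.2], np.float64(1.05)), (3, [479.8, -585.7], np.float64(0.83))]
scene bowl [(1, [619.5, -93.7], np.float64(0.79)), (2, [620.7, -93.8], np.float64(0.6))]
scene bowl [(2, [232.2, -305.6], np.float64(1.05)), (3, [236.6, -305.1], np.float64(0.84))]
scene tin [(2, [453.5, 181.5], np.float64(1.14)), (3, [453.4, 181.5], np.float64(0.81))]
scene stone [(2, [439.5, -169.6], np.float64(0.97)), (1, [439.6, -169.6], np.float64(1.42))]
```

View pics/s5.png

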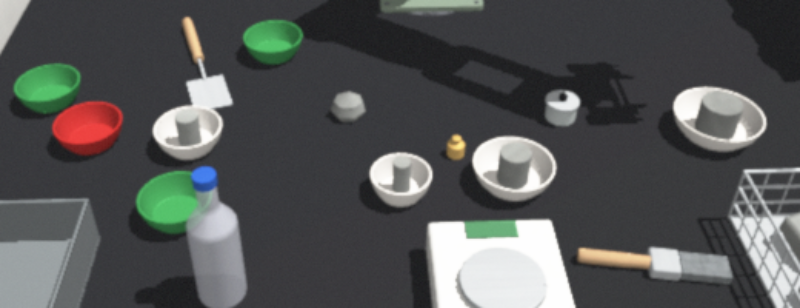

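All four cores stand upright in their matching white bowls (crop: (188,128), (401,175), (515,163), (719,113)). The tin, stone and bowls have not moved.

```bash
python3 -c "
from workcell import *
print(job_done())"
```

```text
the job is handed in; nothing more can be done
None
```

All four cores stand upright in their size-matched white bowls, the bowls, tin and stone were left where they were, and the job was handed in at about 39 s.

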